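# Show the chosen stone sample to the inspection camera

### The job

The steel cone on the rack's ledge marks the chosen one of the three stone samples: draw that sample up out of the rack and hold it in the air before the inspection camera, its middle straight in front of the lens and 18 cm from it, top end up and not rolled to either side, with either broad face square to the lens as the camera is tilted (so the sample leans back as much as the camera looks down). Leave the other two samples standing in the rack, and do not disturb the cone, the other things on the ledge or the camera. Finish holding the sample there still: do not put it down or let go.

Things in the scene. Friction and masses are not known exactly. Their poses are not given: they have to be found in the camera images.
- rack: Fixed plywood board, 175 x 310 x 12 mm, with a groove along its y axis between wooden rails (tops 34 mm above the table); three samples stand in it 100 mm apart. Origin on the table under the groove's middle; x points across the groove, away from the robot at yaw 0. On its -x side is a ledge with three small things, one before each sample, about 85 mm from the groove's middle line.
- marker: Steel cone standing on the rack's ledge, 36 mm across the foot, 45 mm tall with a nearly pointed top; origin at the centre of its underside. It stands in front of the chosen sample. It is not to be moved.
- offcut: Small wood block left on the ledge, 26 x 34 x 20 mm tall, in front of another sample; it means nothing and stays there. Origin at the centre of its underside.
- foot: Round flat rubber foot left on the ledge, 30 mm across, 14 mm tall, in front of another sample; it means nothing and stays there. Origin at the centre of its underside.
- stand: Fixed camera stand: dark steel foot 130 mm across, aluminium post, fork at the top. Origin on the table, straight under the camera's tilt axis; its -x axis is the way the camera looks, seen from above.
- camera_head: Inspection camera: grey box 95 x 55 x 55 mm, black lens barrel, aluminium light ring 68 mm across at its front. Origin where the tilt axis meets the optical axis, 250 mm above the table. The lens looks along the head's -x; y is level, z up across the head. Lens front at x = -0.060. Tilted down 0.12 to 0.40 rad on a stiff joint, differently each time.
- view (a point): Point on the optical axis 180 mm in front of the lens front (x = -0.240 in the head's frame): where the middle of the sample is to be held.
- sample0: Pebbled cast-stone tablet standing at the leftmost (rack's +y end) place of the rack: 16 mm thick (its x), 70 mm wide (y), 110 mm tall (z), about 0.3 kg. Origin at the centre of its underside, 12 mm above the table at the start; its lowest 22 mm stand between the rails with 1.5 mm play, so draw it straight up at least 25 mm. All three have one shape and size.
- middle0 (a point): The middle of sample0, 55 mm above its underside.
- place0 (a point): Fixed point of the rack on the groove's floor, 12 mm above the table, where the underside of sample0 stands at the start.
- sample1: Pebbled cast-stone tablet standing at the middle place of the rack: 16 mm thick (its x), 70 mm wide (y), 110 mm tall (z), about 0.3 kg. Origin at the centre of its underside, 12 mm above the table at the start; its lowest 22 mm stand between the rails with 1.5 mm play, so draw it straight up at least 25 mm. All three have one shape and size.
- middle1 (a point): The middle of sample1, 55 mm above its underside.
- place1 (a point): Fixed point of the rack on the groove's floor, 12 mm above the table, where the underside of sample1 stands at the start.
- sample2: Pebbled cast-stone tablet standing at the rightmost (rack's -y end) place of the rack: 16 mm thick (its x), 70 mm wide (y), 110 mm tall (z), about 0.3 kg. Origin at the centre of its underside, 12 mm above the table at the start; its lowest 22 mm stand between the rails with 1.5 mm play, so draw it straight up at least 25 mm. All three have one shape and size.
- middle2 (a point): The middle of sample2, 55 mm above its underside.
- place2 (a point): Fixed point of the rack on the groove's floor, 12 mm above the table, where the underside of sample2 stands at the start.

How it is judged:
On the way:
1. the sample marked by the cone is lifted clear of the rack (((y of marker in the frame of rack between 0.055 and 0.145 m and height (world z) of sample0 above 0.045 m and contact force between the fingers and sample0 above 1 N) or (y of marker in the frame of rack between -0.045 and 0.045 m and height (world z) of sample1 above 0.045 m and contact force between the fingers and sample1 above 1 N) or (y of marker in the frame of rack between -0.145 and -0.055 m and height (world z) of sample2 above 0.045 m and contact force between the fingers and sample2 above 1 N))), for 0.2 s.
At the end, for the whole second after the job is handed in: The marked sample is gripped, touching neither rack nor camera, still, top up; its middle is within 20 mm of the lens axis sideways and up-down and 150 to 210 mm from the lens, its face and sides square to the camera within 0.17 rad; the other samples stand within 10 mm of their places (((y of marker in the frame of rack between 0.055 and 0.145 m and x of middle0 in the frame of camera_head between -0.27 and -0.21 m and y of middle0 in the frame of camera_head between -0.02 and 0.02 m and z of middle0 in the frame of camera_head between -0.02 and 0.02 m and angle between the x axis of sample0 and the x axis of camera_head, either way round below 0.17 rad and angle between the y axis of sample0 and the y axis of camera_head, either way round below 0.17 rad and angle between sample0's own z axis and vertical below 0.8 rad and height (world z) of middle0 above 0.12 m and contact force between the fingers and sample0 above 1 N and contact force between sample0 and rack below 0.05 N and contact force between sample0 and stand below 0.05 N and linear speed of sample0 below 0.02 m/s and angular speed of sample0 below 0.15 rad/s and distance between sample1 and place1 below 0.01 m and angle between each of sample1, sample2's own z axis and vertical below 0.2 rad and distance between sample2 and place2 below 0.01 m) or (y of marker in the frame of rack between -0.045 and 0.045 m and x of middle1 in the frame of camera_head between -0.27 and -0.21 m and y of middle1 in the frame of camera_head between -0.02 and 0.02 m and z of middle1 in the frame of camera_head between -0.02 and 0.02 m and angle between the x axis of sample1 and the x axis of camera_head, either way round below 0.17 rad and angle between the y axis of sample1 and the y axis of camera_head, either way round below 0.17 rad and angle between sample1's own z axis and vertical below 0.8 rad and height (world z) of middle1 above 0.12 m and contact force between the fingers and sample1 above 1 N and contact force between sample1 and rack below 0.05 N and contact force between sample1 and stand below 0.05 N and linear speed of sample1 below 0.02 m/s and angular speed of sample1 below 0.15 rad/s and distance between sample0 and place0 below 0.01 m and angle between each of sample0, sample2's own z axis and vertical below 0.2 rad and distance between sample2 and place2 below 0.01 m) or (y of marker in the frame of rack between -0.145 and -0.055 m and x of middle2 in the frame of camera_head between -0.27 and -0.21 m and y of middle2 in the frame of camera_head between -0.02 and 0.02 m and z of middle2 in the frame of camera_head between -0.02 and 0.02 m and angle between the x axis of sample2 and the x axis of camera_head, either way round below 0.17 rad and angle between the y axis of sample2 and the y axis of camera_head, either way round below 0.17 rad and angle between sample2's own z axis and vertical below 0.8 rad and height (world z) of middle2 above 0.12 m and contact force between the fingers and sample2 above 1 N and contact force between sample2 and rack below 0.05 N and contact force between sample2 and stand below 0.05 N and linear speed of sample2 below 0.02 m/s and angular speed of sample2 below 0.15 rad/s and distance between sample0 and place0 below 0.01 m and angle between each of sample0, sample1's own z axis and vertical below 0.2 rad and distance between sample1 and place1 below 0.01 m))); the arm keeps its last pose, push and grip.
It fails at once if a sample that the cone does not mark is lifted ((not (y of marker in the frame of rack between 0.055 and 0.145 m) and height (world z) of sample0 above 0.03 m) or (not (y of marker in the frame of rack between -0.045 and 0.045 m) and height (world z) of sample1 above 0.03 m) or (not (y of marker in the frame of rack between -0.145 and -0.055 m) and height (world z) of sample2 above 0.03 m)).
It fails at once if the cone or another thing on the ledge is moved more than 25 mm (distance of any of marker, offcut, foot from where it was at the start of the episode above 0.025 m).
It fails at once if the camera is pushed out of its aim by more than 15 mm at the viewing point (distance of view from where it was at the start of the episode above 0.015 m).
It also fails if it takes over 34 s, if anything falls off the work surface, if the arm or the gripper's body presses on something with over 40 N, if the wrist force passes 120 N, or if a joint passes its speed limit or range.

### The arm

A 7-joint arm with a two-finger parallel gripper is mounted at the origin on the work surface. World frame = base frame: x ahead of the robot, y to its left, z up, the work surface at z = 0. Lengths are in m, angles in rad, forces in N, time in s.
With the tool pointing down it reaches from about 0.425 to 1.025 m from the base axis. Payload 9.4 kg.
Tool frame: the origin (TCP) lies midway between the tips of the shut fingers; the grasp point (between the pads) lies 19 mm behind it; z points along the fingers, y is the direction in which the jaws open and shut (so a half turn about z gives the same grasp; the last joint's range is limited). The gripper opens to 85 mm and grips with 20 to 120 N. Pads are 22 mm wide; open, the fingers measure 114 mm over their backs; the gripper's body (76 mm by 85 mm) begins 54 mm behind the grasp point. The pads swing forward as they close: fully open they stand 13 mm farther back than shut.
Start: joints at [1.267, 0.599, -0.003, 1.599, 0.002, 0.943, -0.08], TCP at [0.163, -0.706, 0.231] pointing down, gripper open.
Joint ranges: [-2.57, 2.57], [-0.35, 1.97], [-1.29, 1.29], [0.11, 2.56], [-1.05, 4.19], [0.11, 1.86], [-2.63, 2.63]. Speed limits (rad/s): [2.22, 2.22, 3.01, 3.01, 3.14, 3.14, 3.14].

### API

Orientations are given as a unit quaternion [x, y, z, w].
In Python, from station import * gives the robot as it stands.
- The arm moves only by the tool play_rows, never from a script. Its argument "steps" is a list of rows, each a list of 3 entries, a list of its own where there are three numbers: the opening, from -1 (shut) to 1 (fully open), then the shift along the world's x, y, z in m, then the turn, a rotation vector about the world's x, y, z in degrees. A call has 1 to 20 rows; each row shifts and turns the commanded pose from where the row before left it; what a row does not reach is not made up. A row lasts 1/8 s, in which the tool goes at most 62.5 mm and 10.7 degrees, less where a joint would pass 70% of its speed; a pose out of reach is approached as far as the arm can. A call with a gripper value outside its range is refused whole. The fingers move at their own pace and stop on an object; the grip force is fixed at half the most. Time passes only in rows, so rows that do not move let the fingers close. It gives the time, the measured TCP pose, the force and the opening at its end, in the units of the state.
- state(): the state, without advancing time (a new reading comes with each control period).
- camera(name): name is "side" or "top" or "wrist"; returns a dict with "pixels" (480x640x3 uint8, red, green, blue), "depth" (480x640 float32, m along the optical axis (not along the pixel's ray), 0 where there is no reading), "vertical_fov" (degrees; the focal length in pixels is half the picture's height over the tangent of half this angle, whatever the lens; pixels are square), "cx", "cy" (the principal point, pixels), "dist_coeffs" ([k1, k2, p1, p2, k3] as OpenCV has them; the pictures are not rectified), "xyz" and "attitude" of the camera in the world. Camera axes: x right, y down, z forward; pixel columns grow to the right and rows downward; lengths in m; the calibration is good to about 2 mm. A picture is of the moment at which its call begins.
- sign_off(): hands the job in, once; it reports no verdict.
The state is a dict: "t": time; "qpos": joint angles; "joint_vel": joint speeds; "tau": joint torques, N m; "tool_pos": TCP position; "eef_rot": TCP orientation; "contact_force": force on the tool from outside, world axes, zero at the start; "moment": the same for the moment, N m; "finger_gap": finger opening in m.
Only numpy, scipy, OpenCV 4.12 (cv2) and the standard library are available. Lean on these libraries where they do the work, as an engineer would, in place of code of your own. Each camera call takes 0.05 s, during which the arm holds its last target. There are 200 camera calls.

## Working session

There is one attempt and no reset: what is moved stays moved. The work goes in short steps, Python scripts to look and compute and a tool call to move; the robot and the scene stay as the last step left them, time stands still between calls to the robot, and variables do not carry over. Pictures are saved under pics/ and viewed, about 8 in all and at most 12, crops included, and the job is handed in when it is done.

Besides the shell and the picture viewer there is one more tool, called after "Emit:" by a JSON object that holds its "api" and its "payload", one argument or row to a line. play_rows: Moves the arm, as the interface text tells. Its arguments: {"type":"object","properties":{"steps":{"type":"array"}},"required":["steps"]}

```bash
mkdir -p pics
cat > h.py <<'E'
from station import *
import numpy as np, cv2
from scipy.spatial.transform import Rotation as R
def snap(n):
    c=camera(n); np.savez(f'pics/{n}.npz',**{k:np.asarray(v) for k,v in c.items()}); return c
def cloud(c):
    d=np.asarray(c['depth']);h,w=d.shape
    f=h/2/np.tan(np.radians(float(c['vertical_fov']))/2)
    K=np.array([[f,0,float(c['cx'])],[0,f,float(c['cy'])],[0,0,1]])
    u,v=np.meshgrid(np.arange(w),np.arange(h))
    p=cv2.undistortPoints(np.stack([u,v],-1).reshape(-1,1,2).astype(float),K,np.asarray(c['dist_coeffs'],float)).reshape(h,w,2)
    P=np.dstack([p,np.ones((h,w))])*d[...,None]
    a=np.asarray(c['attitude'],float)
    Rm=R.from_quat(a).as_matrix() if a.size==4 else a.reshape(3,3)
    W=P@Rm.T+np.asarray(c['xyz']); W[d==0]=np.nan
    return W
E
python3 - <<'E'
from h import *
print(state())
for n in('side','top'):
    c=snap(n); print(n,c['xyz'],c['attitude'],c['vertical_fov'])
    cv2.imwrite(f'pics/{n}1.png',c['pixels'][...,::-1])
E
```

```text
{'t': 0.0, 'qpos': array([ 1.26732069,  0.60013019, -0.00252183,  1.60013316,  0.0017843 ,
        0.94284704, -0.07978875]), 'joint_vel': array([ 1.23661423e-03,  1.10040597e-03,  8.06827927e-04, -1.00511653e-03,
       -3.82880872e-04, -8.52647386e-05, -2.27151677e-04]), 'tau': array([ 4.68942346e-05, -7.76440001e+01,  1.56519301e+00, -2.58008087e+01,
        1.24440913e-02,  9.00298735e-03,  5.35727452e-06]), 'tool_pos': array([ 0.1628799 , -0.70599785,  0.2304124 ]), 'eef_rot': array([ 9.93575776e-01,  1.13166261e-01, -1.54378282e-04, -7.41919075e-04]), 'contact_force': array([ 0.5856071 ,  0.42270795, -0.70848459]), 'moment': array([-0.04627655, -0.00815148, -0.02473573]), 'finger_gap': 0.08577770834609}
side [ 0.22063351 -0.75517884  0.67244079] [ 0.86167575 -0.1819262   0.10127928 -0.46277452] 55.81302970275199
top [ 0.44181518 -0.05649471  1.6446834 ] [-0.69937616  0.71388723 -0.0187291   0.02978624] 42.169000333933674
```

View pics/side1.png

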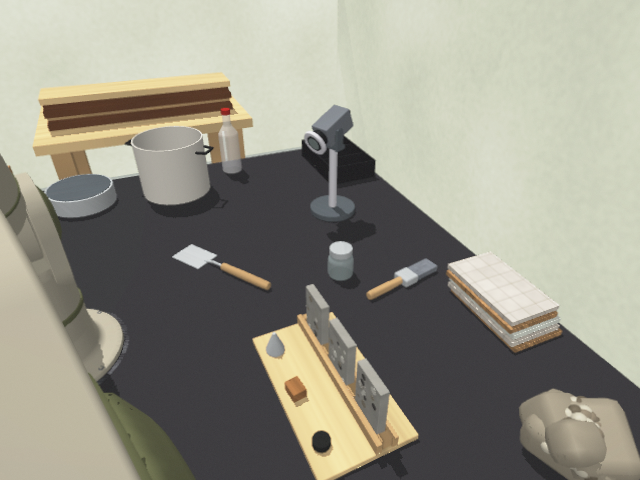

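View pics/top1.png

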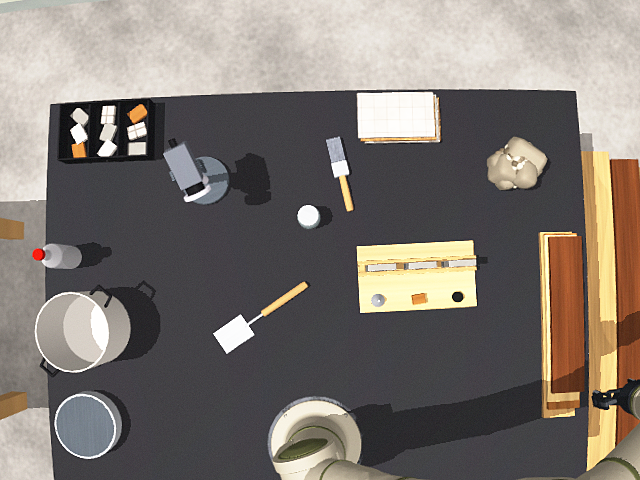

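The cone (top 377,300; side 275,343) stands before the leftmost (+y) sample, so sample0 is the chosen one. The offcut and foot are in front of samples 1 and 2. The inspection camera is at top (185,172), its ring toward (197,193).

Run:
```python
from h import *
Z={n:np.load(f'pics/{n}.npz') for n in('top','side')}
W=cloud(Z['top']);S=cloud(Z['side'])
np.set_printoptions(precision=4,suppress=True)
for n,(v,u) in dict(cone=(300,377),offc=(299,419),foot=(297,458),ring=(193,197),box=(160,182)).items(): print(n,W[v,u])
# sample tops
A=W[235:290,350:490].reshape(-1,3); m=A[:,2]>0.105; T=A[m]
print('tops',len(T)); 
r=cv2.minAreaRect(T[:,:2].astype(np.float32)); print(r)
m0=W[250:285,362:400].reshape(-1,3); 
t0=m0[m0[:,2]>0.112]; print('s0top',np.median(t0,0),t0.min(0),t0.max(0),cv2.minAreaRect(t0[:,:2].astype(np.float32)))
# rack board
B=W[235:320,350:485].reshape(-1,3);b=B[(B[:,2]>.006)&(B[:,2]<.018)]
print('board',cv2.minAreaRect(b[:,:2].astype(np.float32)))
# side cloud
for nm,C in(('top',W),('side',S)):
    P=C.reshape(-1,3);P=P[~np.isnan(P).any(1)]
    bx=T.mean(0)
    near=P[(abs(P[:,0]-W[165,182][0])<.12)&(abs(P[:,1]-W[165,182][1])<.15)&(P[:,2]>.2)]
    print(nm,'head',len(near),near.min(0),near.max(0),near.mean(0)); np.save(f'pics/head_{nm}.npy',near)
    ft=P[(abs(P[:,0]-W[178,200][0])<.12)&(abs(P[:,1]-W[178,200][1])<.12)&(P[:,2]>.006)&(P[:,2]<.03)]
    if len(ft): print('foot',len(ft),cv2.minEnclosingCircle(ft[:,:2].astype(np.float32)))
# S cloud sample tops
P=S.reshape(-1,3);q=P[(abs(P[:,:2]-T[:,:2].mean(0))<.17).all(1)&(P[:,2]>.105)&(P[:,2]<.13)]
print('side tops',len(q),cv2.minAreaRect(q[:,:2].astype(np.float32)))
cs=Z['side']['pixels'][80:240,270:390]; cv2.imwrite('pics/headcrop.png',cv2.resize(cs[...,::-1],None,fx=4.5,fy=3.6) if 0 else cv2.resize(cs[...,::-1],None,fx=3.7,fy=3.7,interpolation=cv2.INTER_CUBIC))
```

```text
cone [ 0.3814 -0.1658  0.0488]
offc [ 0.3808 -0.2758  0.0344]
foot [ 0.3829 -0.3792  0.0292]
ring [0.6385 0.2505 0.257 ]
box [0.7105 0.279  0.2847]
tops 575
((0.4680114984512329, -0.27281343936920166), (0.01655447855591774, 0.267703115940094), 1.515470266342163)
s0top [ 0.4648 -0.1729  0.1218] [ 0.4571 -0.2095  0.1142] [ 0.4738 -0.1405  0.1313] ((0.4651878774166107, -0.17493978142738342), (0.01606876775622368, 0.06910810619592667), 1.5362201929092407)
board ((0.4377998113632202, -0.2769668698310852), (0.35606950521469116, 0.22169139981269836), 88.78431701660156)
top head 1635 [0.6208 0.2243 0.2001] [0.7629 0.3224 0.3066] [0.6899 0.2728 0.2717]
foot 1332 ((0.6693429350852966, 0.2420772761106491), 0.15851826965808868)
side head 1526 [0.6182 0.2228 0.2005] [0.7599 0.3207 0.2995] [0.684  0.2599 0.2542]
foot 833 ((0.7057267427444458, 0.28382381796836853), 0.06791668385267258)
side tops 1502 ((0.4663183093070984, -0.2744494378566742), (0.0177584458142519, 0.27023401856422424), 1.5721983909606934)
```

Emit:
{"api": "play_rows", "payload": {
  "steps": [
    [1,[0.023,0.041,0.002],[0,0,6.04]],
    [1,[0.023,0.041,0.002],[0,0,6.04]],
    [1,[0.023,0.041,0.002],[0,0,6.04]],
    [1,[0.023,0.041,0.002],[0,0,6.04]],
    [1,[0.023,0.041,0.002],[0,0,6.04]],
    [1,[0.023,0.041,0.002],[0,0,6.04]],
    [1,[0.023,0.041,0.002],[0,0,6.04]],
    [1,[0.023,0.041,0.002],[0,0,6.04]],
    [1,[0.023,0.041,0.002],[0,0,6.04]],
    [1,[0.023,0.041,0.002],[0,0,6.04]],
    [1,[0.023,0.041,0.002],[0,0,6.04]],
    [1,[0.023,0.041,0.002],[0,0,6.04]],
    [1,[0.024,0.04,0.003],[0,0,6.04]],
    [1,[0,0,0],[0,0,0]],
    [1,[0,0,0],[0,0,0]]
  ]
}}

```text
t: 1.98
tool_pos: [0.4625, -0.1748, 0.258]
eef_rot: [0.698, 0.716, -0.0, -0.0]
contact_force: [-0.6, -0.6, -0.5]
finger_gap: 0.0854
```

Run:
```python
from h import *
np.set_printoptions(precision=4,suppress=True)
s=state();print(s['tool_pos'],R.from_quat(s['eef_rot']).as_matrix())
c=snap('wrist');cv2.imwrite('pics/w1.png',c['pixels'][...,::-1])
W=cloud(c).reshape(-1,3)
q=W[(W[:,2]>.112)&(W[:,2]<.135)&(abs(W[:,0]-.465)<.03)&(W[:,1]>-.23)&(W[:,1]<-.12)]
if len(q)>5: print('wrist s0',len(q),cv2.minAreaRect(q[:,:2].astype(np.float32)))
# head fit: box planes by normals from depth
from scipy.optimize import least_squares
for n in('top','side'):
    C=cloud(np.load(f'pics/{n}.npz'))
    du=C[1:-1,2:]-C[1:-1,:-2];dv=C[2:,1:-1]-C[:-2,1:-1]
    N=np.cross(du,dv);N/=np.linalg.norm(N,axis=-1,keepdims=True);N[N[...,2]<0]*=-1
    P=C[1:-1,1:-1]
    m=(abs(P[...,0]-.69)<.08)&(abs(P[...,1]-.27)<.07)&(P[...,2]>.22)
    Pn,Nn=P[m],N[m]
    k=Nn[:,2]>.85
    ax=np.median(Nn[k],0)
    for it in range(6):
        k=(Nn@(ax/np.linalg.norm(ax))>.96); p=Pn[k]; ctr=np.median(p,0); 
        d=abs((p-ctr)@ax)<.006; p=p[d]; ax=np.linalg.svd(p-p.mean(0))[2][2]; ax*=np.sign(ax[2])
    print(n,len(p),'normal',ax,'tilt',np.arccos(ax[2]),'yaw',np.arctan2(-ax[1],-ax[0]),'c',p.mean(0),'rect',cv2.minAreaRect(p[:,:2].astype(np.float32)))
```

```text
[ 0.4625 -0.1748  0.258 ] [[-0.0258  0.9997 -0.0009]
 [ 0.9997  0.0258 -0.0002]
 [-0.0002 -0.0009 -1.    ]]
wrist s0 1870 ((0.46621328592300415, -0.1743229776620865), (0.015628758817911148, 0.07033994048833847), 1.9302983283996582)
top 33 normal [-0.3349 -0.1353  0.9325] tilt 0.36958281267498067 yaw 0.3840621245212614 c [0.6939 0.2769 0.2803] rect ((0.6819421648979187, 0.2733471989631653), (0.11444051563739777, 0.04467472434043884), 16.849275588989258)
side 173 normal [-0.3599 -0.1389  0.9226] tilt 0.39601858481197394 yaw 0.3683698504000278 c [0.6907 0.2767 0.2797] rect ((0.6808163523674011, 0.2725040912628174), (0.10988679528236389, 0.051921296864748), 22.340620040893555)
```

View pics/headcrop.png

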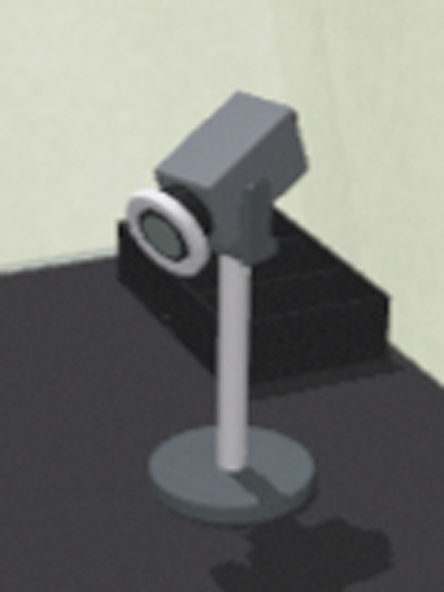

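```bash
cat > fit.py <<'E'
from h import *
from scipy.optimize import least_squares
np.set_printoptions(precision=4,suppress=True)
def sdfbox(q,h):
    d=abs(q)-h; return np.linalg.norm(np.maximum(d,0),axis=1)+np.minimum(d.max(1),0)
def model(p,P):
    x,y,yaw,t,bx,rl=p
    # head x axis points back and up by tilt (looks along -x, down)
    Rm=R.from_euler('ZY',[yaw,-t]).as_matrix()
    L=(P-[x,y,.25])@Rm
    b=sdfbox(L-[bx,0,0],np.array([.0475,.0275,.0275]))
    r=np.hypot(L[:,1],L[:,2]); 
    ring=sdfbox(np.c_[L[:,0]-(-.060+rl),np.zeros(len(L)),r-.027],np.array([.005,1,.007]))
    barrel=sdfbox(np.c_[L[:,0]+.04,np.zeros(len(L)),r],np.array([.02,1,.022]))
    return np.minimum(np.minimum(abs(b),abs(ring)),abs(barrel))
for names in(('top',),('side',),('top','side')):
    P=np.vstack([np.load(f'pics/head_{n}.npy') for n in names]);P=P[P[:,2]>.215]
    P=P[np.linalg.norm(P-[.69,.275,.25],axis=1)<.12]
    best=min((least_squares(model,[.70,.28,y0,t0,0.02,0.],args=(P,),loss='soft_l1',f_scale=.003,bounds=([.6,.2,-.3,.05,-.05,-.008],[.8,.35,1,.45,.06,.008])) for y0 in(.3,.5) for t0 in(.2,.38)),key=lambda s:s.cost)
    x,y,yaw,t=best.x[:4];Rm=R.from_euler('ZY',[yaw,-t]).as_matrix()
    print(names,len(P),best.cost/len(P)*1e6,np.median(best.fun),best.x,'view',np.array([x,y,.25])-.24*Rm[:,0])
E
python3 fit.py
```

```text
('top',) 1613 3.668221274923729 0.001811948797414125 [0.6895 0.2762 0.3903 0.3829 0.0209 0.0048] view [0.4836 0.1915 0.1603]
('side',) 1391 2.5703376195859144 0.0011578190949535945 [0.689  0.2761 0.4102 0.3844 0.0171 0.0041] view [0.485  0.1874 0.16  ]
('top', 'side') 3004 3.234304625868642 0.0014634809511592738 [0.6892 0.2762 0.403  0.3837 0.0189 0.0043] view [0.4844 0.1889 0.1602]
```

Emit:
{"api": "play_rows", "payload": {
  "steps": [
    [1,[0.003,0.0005,-0.03],[0,0,0]],
    [1,[0,0,-0.04],[0,0,0]],
    [1,[0,0,-0.04],[0,0,0]],
    [1,[0,0,-0.04],[0,0,0]],
    [1,[0,0,-0.025],[0,0,0]],
    [1,[0,0,-0.012],[0,0,0]],
    [1,[0,0,0],[0,0,0]],
    [-1,[0,0,0],[0,0,0]],
    [-1,[0,0,0],[0,0,0]],
    [-1,[0,0,0],[0,0,0]],
    [-1,[0,0,0],[0,0,0]],
    [-1,[0,0,0],[0,0,0]],
    [-1,[0,0,0],[0,0,0]],
    [-1,[0,0,0],[0,0,0]],
    [-1,[0,0,0],[0,0,0]]
  ]
}}

```text
t: 3.9
tool_pos: [0.4659, -0.1741, 0.0717]
eef_rot: [0.698, 0.716, -0.0, 0.0]
contact_force: [-2.0, -0.2, 6.3]
finger_gap: 0.0151
```

Emit:
{"api": "play_rows", "payload": {
  "steps": [
    [-1,[0,0,0.008],[0,0,0]],
    [-1,[0,0,0.015],[0,0,0]],
    [-1,[0,0,0.02],[0,0,0]],
    [-1,[0,0,0.03],[0,0,0]],
    [-1,[0,0,0.03],[0,0,0]],
    [-1,[0,0,0.02],[0,0,0]],
    [-1,[0,0,0.007],[0,0,0]],
    [-1,[0,0,0],[0,0,0]],
    [-1,[0,0,0],[0,0,0]]
  ]
}}

```text
t: 5.03
tool_pos: [0.4655, -0.1738, 0.2006]
eef_rot: [0.698, 0.716, -0.0, -0.001]
contact_force: [-0.5, -0.3, -3.5]
finger_gap: 0.0158
```

Run:
```python
from h import *
np.set_printoptions(precision=4,suppress=True)
print(state()['qpos'])
c=snap('side');cv2.imwrite('pics/side2.png',c['pixels'][...,::-1])
S=cloud(c)
# stand foot, split from tray by colour-free height + ray region in picture
r=S[188:225,300:362].reshape(-1,3); px=np.load('pics/side.npz')
f=r[(r[:,2]>.007)&(r[:,2]<.035)]
print(len(f),np.percentile(f[:,2],[5,50,95]))
f=f[abs(f[:,2]-np.median(f[:,2]))<.004]
h=cv2.convexHull(f[:,:2].astype(np.float32));print(cv2.minEnclosingCircle(h),cv2.fitEllipse(h), f.min(0),f.max(0))
# post
r=S[150:205,320:345].reshape(-1,3);p=r[(r[:,2]>.05)&(r[:,2]<.19)&(np.hypot(r[:,0]-.7,r[:,1]-.28)<.05)]
print('post surface',len(p),np.median(p,0))
```

```text
[ 0.5865  0.4047 -0.4593  2.1238  0.2839  0.6722 -0.0383]
82 [0.0132 0.0161 0.0195]
((0.7256835699081421, 0.27384865283966064), 0.057995304465293884) ((0.7314505577087402, 0.26285549998283386), (0.061977922916412354, 0.12738291919231415), 151.93350219726562) [0.6908 0.2276 0.0126] [0.7707 0.3235 0.0198]
post surface 0 [nan nan nan]
  return _methods._mean(a, axis=axis, dtype=dtype,
  ret = um.true_divide(
```

View pics/side2.png

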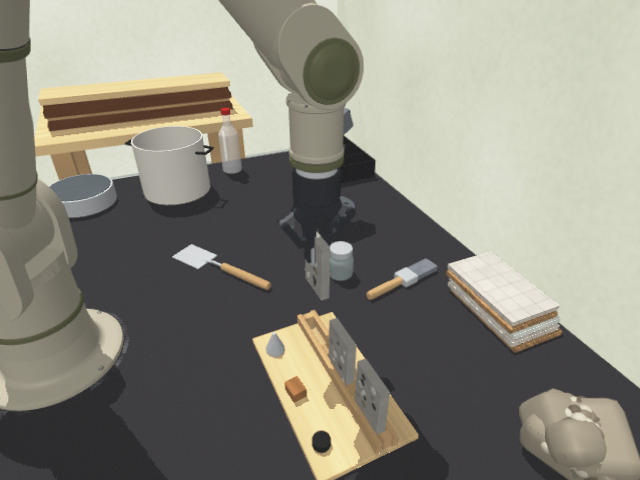

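Picture: sample0 is gripped in the air at (318,267). Samples 1 and 2 and the ledge things are unmoved, and the arm hides the camera in this view. I'll cross-check the stand position from the saved top view.

Run:
```python
from h import *
from scipy.optimize import least_squares
np.set_printoptions(precision=4,suppress=True)
W=cloud(np.load('pics/top.npz'))
for v in range(150,212,6): print(v,[int(round(1000*z)) if z==z else -1 for z in W[v,158:244:5,2]])
h=np.load('pics/head_side.npy')
# lower points: fork / post in side view
for a,b in((.2,.21),(.21,.22),(.22,.23)):
    p=h[(h[:,2]>a)&(h[:,2]<b)];print(a,len(p),p.mean(0),p.min(0),p.max(0))
```

```text
150 [2, -6, 283, 298, 296, 292, 288, -1, -6, 5, -6, 5, -6, 5, -2, -8, 2, 4]
156 [-4, -1, 298, 294, 289, 290, 292, 249, 9, 3, -1, 6, -6, -3, 3, -5, -5, 3]
162 [-1, 2, 294, 289, 290, 288, 285, 277, 260, 13, 21, 19, 14, -6, 7, -2, 1, -3]
168 [2, 5, -2, 287, 283, 279, 280, 273, 254, 237, 14, 20, 17, 13, -3, -6, -2, 2]
174 [8, -3, -1, 282, 280, 272, 276, 275, 272, 65, 11, 15, 20, 11, 7, -3, -6, 7]
180 [-1, -2, 8, 261, 275, 276, 266, 268, 268, 64, -1, 18, 15, 24, 9, -3, 6, 1]
186 [2, 1, 1, 3, 2, 265, 258, 257, 252, 240, 236, 19, 11, 22, 7, 1, -11, -4]
192 [4, -3, -4, -5, 2, 2, 248, 251, 249, 259, 11, 11, 16, 16, 10, -2, -1, 6]
198 [-2, -1, 7, 0, -1, -2, 260, 261, 21, 17, 11, 18, 19, -7, -3, -4, 9, -1]
204 [1, -2, -5, 3, -5, -2, -5, -2, 1, 1, 0, -1, -2, -4, -3, 4, -1, -1]
210 [2, 1, -4, -3, 1, 2, 2, -2, -1, -1, -2, -1, 8, -1, 2, 6, 3, -3]
0.2 89 [0.6778 0.2539 0.2054] [0.636  0.2352 0.2005] [0.726  0.2808 0.2099]
0.21 98 [0.6715 0.2502 0.2151] [0.6289 0.2281 0.2102] [0.7225 0.2857 0.2199]
0.22 123 [0.6664 0.2481 0.2251] [0.6253 0.2232 0.22  ] [0.7163 0.2857 0.2299]
```

Emit:
{"api": "play_rows", "payload": {
  "steps": [
    [-1,[0,0.02,0],[0,0,1.5]],
    [-1,[0.002,0.035,0],[0,0,2]],
    [-1,[0.002,0.04,0],[0,0,3]],
    [-1,[0.002,0.04,0],[0,0,3]],
    [-1,[0.002,0.04,0],[0,0,3]],
    [-1,[0.002,0.04,0],[0,0,3]],
    [-1,[0,0.03,0],[0,0,3]],
    [-1,[0,0.02,0],[0,0,3]],
    [-1,[0,0,0],[0,0,0]],
    [-1,[0,0,0],[0,0,0]]
  ]
}}

```text
t: 6.32
tool_pos: [0.4757, 0.0902, 0.201]
eef_rot: [0.552, 0.834, -0.001, -0.0]
contact_force: [0.1, -0.5, -3.4]
finger_gap: 0.0152
```

Run:
```python
from h import *
from scipy.optimize import least_squares
np.set_printoptions(precision=4,suppress=True)
C=np.load('pics/top.npz');W=cloud(C)
im=C['pixels'][140:215,150:260]
# place pixels on plane z=.015 via rays
o=C['xyz'];D=W-o;G=o+D*((.015-o[2])/D[...,2])[...,None]
print('px(204,180)->',G[180,204],'right',G[180,229],'bottom',G[203,206],'top',G[157,206])
cv2.imwrite('pics/footcrop.png',cv2.resize(im[...,::-1],None,fx=7,fy=7,interpolation=cv2.INTER_CUBIC))
c=camera('side');cv2.imwrite('pics/s3.png',c['pixels'][60:260,230:450][...,::-1])
```

```text
px(204,180)-> [0.7074 0.2849 0.015 ] right [0.7054 0.2171 0.015 ] bottom [0.6453 0.2795 0.015 ] top [0.7698 0.2796 0.015 ]
```

View pics/footcrop.png

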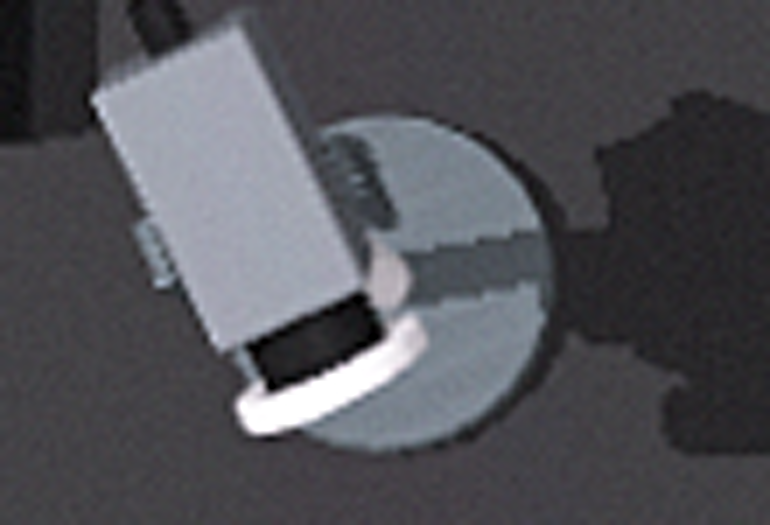

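```bash
cat >> fit.py <<'E'
print('--- free')
def m2(p,P): 
    return model(p[:6],P-[0,0,p[6]])
P=np.vstack([np.load(f'pics/head_{n}.npy') for n in('top','side')]);P=P[(P[:,2]>.215)&(np.linalg.norm(P-[.69,.275,.25],axis=1)<.12)]
b=least_squares(m2,[.69,.276,.4,.38,.019,.004,0],args=(P,),loss='soft_l1',f_scale=.003);print(b.cost/len(P)*1e6,b.x)
C=np.load('pics/side.npz');f=240/np.tan(np.radians(float(C['vertical_fov']))/2)
K=np.array([[f,0,float(C['cx'])],[0,f,float(C['cy'])],[0,0,1]])
Rc=R.from_quat(C['attitude']).as_matrix().T;o=C['xyz']
def proj(p): return cv2.projectPoints(np.array([p]),cv2.Rodrigues(Rc)[0],-Rc@o,K,C['dist_coeffs'])[0].ravel()
ey=np.array([-np.sin(.403),np.cos(.403),0])
for x,y in((.689,.276),(.7065,.283)):
    print(x,'axis near end in crop',(proj(np.array([x,y,.25])-.035*ey)-[270,80])*3.7,'post z=.2',(proj([x,y,.2])-[270,80])*3.7,'post z=.015',(proj([x,y,.015])-[270,80])*3.7)
E
python3 fit.py | sed -n '/free/,$p'
```

```text
--- free
3.212143830921502 [ 0.6881  0.2757  0.4038  0.3857  0.0203  0.0057 -0.0007]
0.689 axis near end in crop [255.7255 194.4526] post z=.2 [217.8117 248.9378] post z=.015 [215.8141 472.1659]
0.7065 axis near end in crop [274.1517 187.4518] post z=.2 [235.8638 241.7155] post z=.015 [232.4716 463.6066]
```

View pics/s3.png

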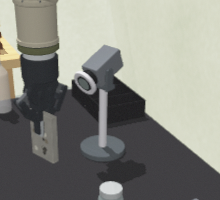

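Emit:
{"api": "play_rows", "payload": {
  "steps": [
    [-1,[0.0014,0.0125,-0.0045],[1.08,-2.53,0]],
    [-1,[0.0014,0.0125,-0.0045],[1.08,-2.53,0]],
    [-1,[0.0014,0.0125,-0.0045],[1.08,-2.53,0]],
    [-1,[0.0014,0.0125,-0.0045],[1.08,-2.53,0]],
    [-1,[0.0014,0.0125,-0.0045],[1.08,-2.53,0]],
    [-1,[0.0014,0.0125,-0.0045],[1.08,-2.53,0]],
    [-1,[0.0014,0.0125,-0.0045],[1.08,-2.53,0]],
    [-1,[0.0014,0.0125,-0.0045],[1.08,-2.53,0]],
    [-1,[0,0,0],[0,0,0]],
    [-1,[0,0,0],[0,0,0]],
    [-1,[0,0,0],[0,0,0]]
  ]
}}

```text
t: 7.75
tool_pos: [0.4854, 0.179, 0.1673]
eef_rot: [0.545, 0.821, 0.141, 0.097]
contact_force: [-0.4, -0.6, -3.0]
finger_gap: 0.0153
```

Run:
```python
from h import *
np.set_printoptions(precision=4,suppress=True)
s=state();print(s['tool_pos'],R.from_quat(s['eef_rot']).as_matrix(),s['qpos'],s['finger_gap'])
for n in('side','top'):
    c=snap(n)
    cv2.imwrite(f'pics/{n}4.png',c['pixels'][...,::-1])
```

```text
[0.4854 0.179  0.1673] [[-0.3876  0.867   0.3133]
 [ 0.9218  0.3668  0.1254]
 [-0.0062  0.3373 -0.9414]] [-0.3471  0.3808 -0.1816  2.3743  1.1479  0.1194 -1.2317] 0.015271610849237397
```

View pics/side4.png

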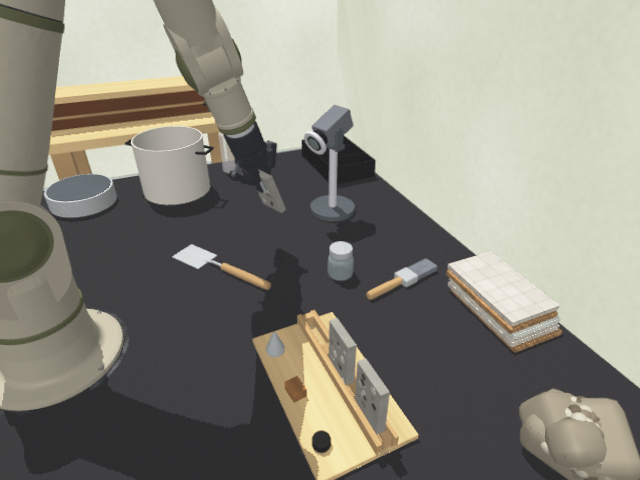

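View pics/top4.png

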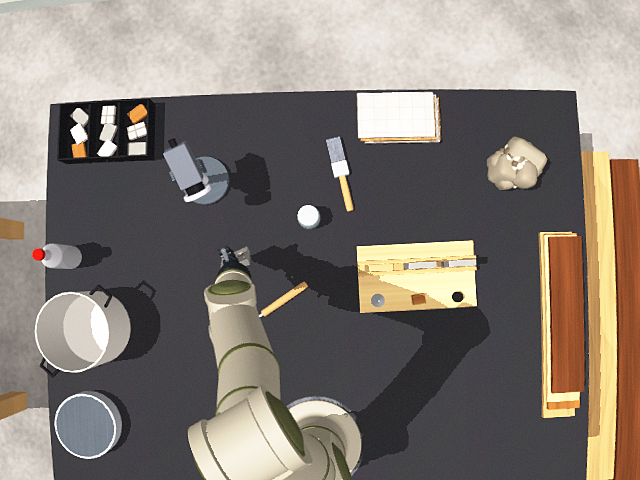

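Picture: the sample (side ~272,192) is in front of the ring (317,143), camera and ledge things are undisturbed. Next I measure the residual error of sample against head.

Run:
```python
from h import *
from scipy.optimize import least_squares
np.set_printoptions(precision=4,suppress=True)
s=state();M=R.from_quat(s['eef_rot']).as_matrix();print(s['qpos'][5])
H=R.from_euler('ZY',[.403,-.3837]).as_matrix();o=np.array([.689,.276,.25])
mid=s['tool_pos']+.005*M[:,2]   # from grasp geometry
S=cloud(np.load('pics/side.npz'))[165:216,254:292].reshape(-1,3)
S=S[(abs(S-mid)<.1).all(1)]
L=(S-s['tool_pos'])@M    # tool frame: x width, y thick, z down
L=L[(abs(L[:,1])<.02)&(L[:,2]>.0)&(L[:,2]<.08)]
print(len(L),np.percentile(L,[2,50,98],axis=0))
print('camera-frame mid (model)',(mid-o)@H, 'alt origin',(mid-np.array([.7065,.283,.25]))@H)
fit=L[abs(L[:,1]+.008)<.006] if np.median(L[:,1])<0 else L[abs(L[:,1]-.008)<.006]
c=fit.mean(0);n=np.linalg.svd(fit-c)[2][2];print('face normal in tool',n,c,'bottom',np.percentile(fit[:,2],99))
print('angles x',np.degrees(np.arccos(abs(M[:,1]@H[:,0]))),'y',np.degrees(np.arccos(abs(M[:,0]@H[:,1]))),'delta to want',o-.24*H[:,0]-mid)
```

```text
0.11943338765616877
337 [[-0.036  -0.0123  0.0014]
 [-0.0193 -0.0098  0.029 ]
 [ 0.0348  0.0051  0.0573]]
camera-frame mid (model) [-0.2402 -0.0092  0.0026] alt origin [-0.2576 -0.0088  0.0096]
face normal in tool [-0.061  -0.9979  0.021 ] [-0.008  -0.0096  0.0304] bottom 0.05802520724689947
angles x 2.273529404373775 y 0.4462460992783561 delta to want [-0.0026  0.0089 -0.0023]
```

Emit:
{"api": "play_rows", "payload": {
  "steps": [
    [-1,[0.001,0.002,0],[0,0,0]],
    [-1,[0.001,0.003,0],[0,0,0]],
    [-1,[0.001,0.002,0],[0,0,0]],
    [-1,[0,0,0],[0,0,0]],
    [-1,[0,0,0],[0,0,0]],
    [-1,[0,0,0],[0,0,0]],
    [-1,[0,0,0],[0,0,0]]
  ]
}}

```text
t: 8.72
tool_pos: [0.4879, 0.1867, 0.1671]
eef_rot: [0.544, 0.821, 0.141, 0.097]
contact_force: [-0.4, 0.0, -3.3]
finger_gap: 0.0153
```

Run:
```python
from h import *
np.set_printoptions(precision=4,suppress=True)
s=state();M=R.from_quat(s['eef_rot']).as_matrix();print(s['qpos'],abs(s['joint_vel']).max(),s['finger_gap'],s['contact_force'])
H=R.from_euler('ZY',[.403,-.3837]).as_matrix()
mid=s['tool_pos']+.005*M[:,2]
for o in([.689,.276,.25],[.7065,.283,.25]): print((mid-o)@H)
print('angles',np.degrees(np.arccos(abs(M[:,1]@H[:,0]))),np.degrees(np.arccos(abs(M[:,0]@H[:,1]))))
```

```text
[-0.3481  0.3863 -0.1985  2.3631  1.1352  0.1333 -1.2294] 0.0019965978516965836 0.01530753043130391 [-0.422   0.0151 -3.3232]
[-0.2352 -0.0033  0.0005]
[-0.2527 -0.0029  0.0075]
angles 2.2802341364764627 0.4165051803168144
```

Everything is within tolerance, still and gripped, so I'm handing in.

```bash
python3 -c "
from station import *
print(sign_off())"
```

```text
the job is handed in; nothing more can be done
None
```

The cone marked sample0, the leftmost one. I lifted it straight out of the rack and am holding it still in front of the inspection camera. The job is handed in, with no verdict reported.

**Last check (tool pose and fitted camera head):**
- The sample's middle is about 175 mm from the lens and within about 4 mm of the lens axis, both sideways and up-down.
- It leans back about 2° less than the camera looks down. Its sides are within about 0.5° of square to the camera.
- The grip is firm: the fingers stand 15.3 mm apart on the 16 mm sample, and the force reading matches its weight.
- In the last pictures, taken before a final 8 mm nudge, samples 1 and 2 stood in the rack. The cone, the other ledge things and the camera looked undisturbed.

**What disagreed:**
- **Camera position:** the centre of the stand's foot came out about 18 mm behind the tilt axis I fitted to the camera head. I went with the head fit because the fork in the picture supports it. If the axis is really above the foot's centre, the sample is about 193 mm from the lens and 7.5 mm off-axis, still within limits.
- **Arm reach:** the arm stopped about 2° short of the full tilt, probably because joint 6 came close to the end of its range.
- **Sample in the grip:** a rough fit of the sample's face to the side camera's depth image put it up to about 3.5° off the tool's direction. It is also within limits.

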